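Count along the divider rack and push the carton into the third gap

ROBOT

A 6-joint arm with a two-finger parallel gripper is mounted at the origin on the work surface. World frame = base frame: x ahead of the robot, y to its left, z up, the work surface at z = 0. Lengths are in m, angles in rad, forces in N, time in s.
With the tool pointing down it reaches from about 0.425 to 1.125 m from the base axis. Payload 14.9 kg.
Tool frame: the origin (TCP) lies on the centre line of the jaws, within the pads' length; the fingertips stand ahead of it and the grasp point (between the pads) lies 5 mm behind it (manip.finger_overhang is the z of the fingertips in the tool frame, in m); z points along the fingers, y is the direction in which the jaws open and shut (so a half turn about z gives the same grasp; the last joint's range is limited). The gripper opens to 91 mm and grips with 3 to 60 N. Pads are 32 mm wide; open, the fingers measure 118 mm over their backs; the gripper's body (76 mm by 178 mm) begins 60 mm behind the grasp point.
Start: joints at [1.307, 0.379, 1.734, -0, 1.028, -0.033], TCP at [0.16, 0.681, 0.228] pointing down, gripper open.
Joint ranges: [-2.77, 2.77], [-0.74, 2.19], [0, 2.66], [-1.06, 4.2], [0.31, 2.87], [-3.08, 3.08]. Speed limits (rad/s): [1.89, 1.89, 2.39, 3.14, 3.14, 3.14].

INTERFACE

Orientations are given as a unit quaternion [x, y, z, w].
In Python, from workcell import manip, read_camera, camera_info, workorder, spot_in gives the robot as it stands.
- The arm moves only by the tool send_rows, never from a script. Its argument "plan" is a list of rows, each a list of 7 numbers: the shift along the tool's x, y, z in mm, then the turn, a rotation vector about the tool's x, y, z in degrees, then the finger opening in mm, from 0 to 91.2. In form: [[dx, dy, dz, rx, ry, rz, jaw], ...]. A call has exactly 8 rows; each row shifts and turns the commanded pose from where the row before left it, along the tool's axes as they then stand; what a row does not reach is not made up. A row lasts 1/12 s, in which the tool goes at most 41.7 mm and 7.16 degrees, less where a joint would pass 70% of its speed; a pose out of reach is approached as far as the arm can. A call is refused whole if a number of a shift passes 41.7 or a number of a turn 7.16, either way. A call with a gripper value outside its range is refused whole. The fingers move at their own pace and stop on an object; the grip force is fixed at half the most. Time passes only in rows, so rows that do not move let the fingers close, or fill a call up. It gives the time, the measured TCP pose, the force and the opening at its end, in the units of the state.
- manip.state(): the state, without advancing time (a new reading comes with each control period).
- read_camera(name): name is "scene" or "top" or "wrist"; returns (picture, depth): 384x512x3 uint8, red, green, blue; 384x512 float32, m along the optical axis (not along the pixel's ray), 0 where there is no reading.
- camera_info(name): a dict with "K" (3x3 intrinsics, pixels), "R" (3x3) and "t" (3): a world point X has camera coordinates R X + t. Camera axes: x right, y down, z forward; pixel columns grow to the right and rows downward; lengths in m; the calibration is good to about 2 mm. The wrist camera is an equidistant fisheye: a pixel r from the principal point sees the ray r / f radians off the axis. A picture is of the moment at which its call begins: read the wrist's pose just before it. camera_info takes no time and is no camera call; for the wrist camera it gives the pose at the moment of the call.
- workorder.hand_in(): hands the job in, once; it reports no verdict.
Trained networks look in the newest picture that a camera, given by its name, has taken for a name from the list of things; names that differ only in an ending like _2 or _b are one class to them, and where a whole thing is asked for, a point or a joint stands for the part that bears it (a point fixed in the world has none). Each returns a list of dicts, best first, with "p" (0 to 1); they miss things now and then, are a little off and sometimes report something else, mostly with a low value. They report only what shows in the picture. A call takes as long as a camera call.
- spot_in(name, camera): "extent" ([centre column, centre row, width, height] in pixels, round what is visible of it).
The state is a dict: "clock": time; "joints": joint angles; "qvel": joint speeds; "joint_torque": joint torques, N m; "tool_pos": TCP position; "orientation": TCP orientation; "ft_force": force on the tool from outside, world axes, zero at the start; "ft_torque": the same for the moment, N m; "gripper_width": opening from 0.0 (shut) to 1.0 (fully open).
Only numpy, scipy, OpenCV 4.12 (cv2) and the standard library are available. Lean on these libraries where they do the work, as an engineer would, in place of code of your own. Each camera call takes 0.05 s, during which the arm holds its last target.

TASK

With the fingertips closed together, touch the divider rack's top rail over the first gap at the end with the tall round post, and slide along the rail without leaving it, counting every gap, full or empty, until you are over the third. Then push the loose carton lying on the bench in front of the rack, end first, into that third gap until it is fully home against the back. Only push the carton, never pinch, lift or tip it; leave the other cartons, the bin and the bearing ring where they are, and finish clear of everything.

Things in the scene. Friction and masses are not known exactly. Their poses are not given: they have to be found in the camera images.
- rack: Fixed aluminium divider rack, 328 mm wide. 7 upright dividers 4 mm thick (front edges 6 mm), 40 mm high, make 6 gaps 50 mm clear, 72 mm deep; the bench is their floor. Origin: on the bench, middle of the mouth line (divider fronts). x points into the gaps, away from the robot; y along the row. Gap centres at y = +-27, +-81, +-135 mm; the back wall, where a carton stops, at x = 72 mm.
- rail: Steel rail over all six gaps, 14 mm wide (x), 330 mm long (y), 12 mm thick. Origin: middle of its top face, at rack x = 50, y = 0, z = 58 mm; axes as the rack's. It is sprung: it gives straight down, from about 2 N to about 7 N at its stop 8 mm lower, and returns. Cartons pass under it.
- post: Tall round post, dark steel, 20 mm diameter, 85 mm high, fixed on a 3 mm foot plate at one end of the rack, at rack x = 50, y = +180 or -180 mm. It marks the end from which the gaps are counted. Origin: centre of its underside.
- stub: Low square block, dark steel, 24 x 24 mm, 18 mm high, fixed on a 3 mm foot plate at the rack's other end (y = -180 or +180 mm). Origin: centre of its underside.
- carton: Loose cardboard carton to push, 80 mm long (its x), 38 wide (y), 34 high, 0.2 to 0.4 kg, paper band along its length. It lies on the bench in front of the rack, its length roughly along the rack's x; either end may go first. Origin: centre of its underside. Fully home, its centre is at rack x = 32 mm and its near end stands 8 mm out of the gap.
- stock_a: Stock carton of the same kind, already in the gap at rack y = +81 mm. Leave alone. Origin: centre of its underside.
- stock_b: Stock carton of the same kind, already in the gap at rack y = -135 mm. Leave alone. Origin: centre of its underside.
- bin: Loose black open parts bin with steel rollers in it, 140 x 100 x 60 mm high, on the bench to the left of the rack. Leave alone. Origin: centre of its underside.
- bearing: Loose steel bearing ring, 72 mm across, 20 mm high, lying on the bench to the right of the rack. Leave alone. Origin: centre of its underside.

How it is judged:
By the outcome, as a careful person would: the job done as asked, in the order asked, and still so for the second after the job is handed in, with the robot touching nothing.
It also fails if it takes over 61 s, if anything falls off the work surface, if the arm or the gripper's body presses on something with over 40 N, if the wrist force passes 120 N, or if a joint passes its speed limit or range.

## Working session

There is one attempt and no reset: what is moved stays moved. The work goes in short steps, Python scripts to look and compute and a tool call to move; the robot and the scene stay as the last step left them, time stands still between calls to the robot, and variables do not carry over. Pictures are saved under pics/ and viewed, and the job is handed in when it is done.

Besides the shell and the picture viewer there is one more tool, called after ">>>" in YAML: its name, and indented under it one key for each argument. send_rows: Moves the arm, as the interface text tells. Its arguments: {"type":"object","properties":{"plan":{"type":"array"}},"required":["plan"]}

```bash
mkdir -p pics; cat > h.py <<'E'
import numpy as np, cv2
from workcell import manip, read_camera, camera_info, workorder, spot_in
def save(img,n): cv2.imwrite('pics/'+n+'.png',img[:,:,::-1])
def w(cam,d,u,v):
    i=camera_info(cam);K=np.array(i['K']);R=np.array(i['R']);t=np.array(i['t'])
    z=d[int(round(v)),int(round(u))]
    p=np.array([(u-K[0,2])/K[0,0]*z,(v-K[1,2])/K[1,1]*z,z])
    return R.T@(p-t)
E
python3 - <<'E'
from h import *
s=manip.state();print({k:np.round(v,3) for k,v in s.items()}, manip.finger_overhang)
for c in ('scene','top','wrist'):
    p,d=read_camera(c);save(p,c+'0');np.save(c+'0.npy',d)
    i=camera_info(c);print(c,np.round(i['K'],1).tolist(),np.round(i['R'],3).tolist(),np.round(i['t'],3))
E
```

```text
{'clock': np.float64(0.0), 'joints': array([ 1.307,  0.379,  1.735,  0.   ,  1.029, -0.033]), 'qvel': array([ 0.001, -0.001,  0.002, -0.001, -0.001,  0.001]), 'joint_torque': array([ 1.0000e-03, -7.6372e+01, -4.3437e+01,  6.5000e-02,  4.2000e-02,
       -0.0000e+00]), 'tool_pos': array([0.16 , 0.681, 0.227]), 'orientation': array([ 0.115,  0.993, -0.001, -0.   ]), 'ft_force': array([ 0.45 , -0.235,  0.553]), 'ft_torque': array([ 0.012, -0.022, -0.05 ]), 'gripper_width': np.float64(0.996)} 0.014
scene [[482.9, 0.0, 262.8], [0.0, 482.9, 185.6], [0.0, 0.0, 1.0]] [[0.122, 0.992, -0.016], [0.722, -0.1, -0.685], [-0.681, 0.072, -0.728]] [-0.081 -0.356  1.541]
top [[350.3, 0.0, 254.3], [0.0, 350.3, 192.3], [0.0, 0.0, 1.0]] [[0.002, -1.0, -0.009], [-0.991, -0.001, -0.132], [0.132, 0.009, -0.991]] [0.003 0.596 1.026]
wrist [[297.3, 0.0, 254.6], [0.0, 297.3, 192.0], [0.0, 0.0, 1.0]] [[0.229, 0.973, -0.0], [0.937, -0.22, 0.27], [0.262, -0.062, -0.963]] [-0.7   -0.029  0.391]
```

View pics/scene0.png

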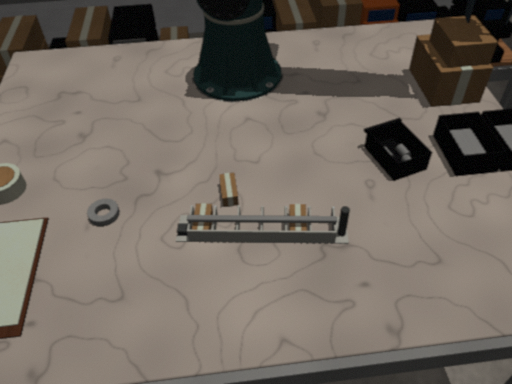

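View pics/top0.png

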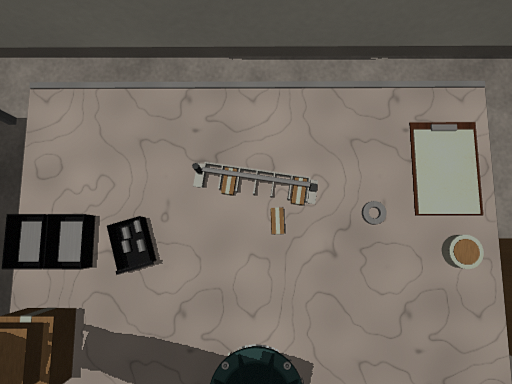

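View pics/wrist0.png

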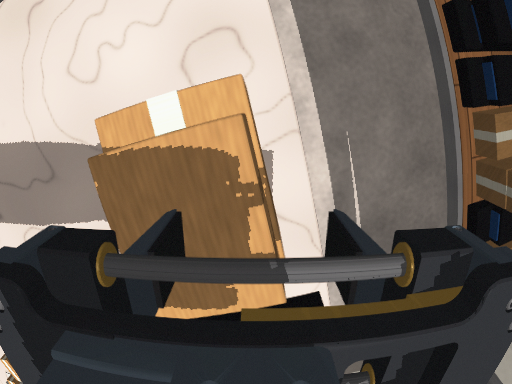

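```bash
python3 - <<'E'
from h import *
for c in ('top','scene'):
  p,d=read_camera(c)
  for n in ('rack','rail','post','stub','carton','stock_a','bin','bearing'):
    for r in spot_in(n,c)[:4]:
        e=r['extent'];print(c,n,round(r['p'],2),np.round(e,1),np.round(w(c,d,e[0],e[1]),3))
print(manip.state()['clock'])
E
```

```text
top rack 0.82 [257.4 183.2 126.4  45.6] [ 0.63  -0.006 -0.001]
top rack 0.67 [257.6 177.8 107.2  20.7] [ 0.638 -0.006  0.054]
top rack 0.24 [199.9 169.5  10.8  11.6] [0.664 0.169 0.05 ]
top rail 0.7 [258.6 176.7 106.3  20.6] [ 0.64  -0.009  0.063]
top post 0.53 [198.1 167.4  12.7  12.3] [0.663 0.168 0.09 ]
top stub 0.63 [315.1 186.3   8.5   7.2] [ 0.617 -0.185  0.02 ]
top carton 0.77 [277.  220.3  12.   26.5] [ 0.511 -0.065  0.037]
top carton 0.25 [131.1 246.5  46.8  56.8] [0.431 0.384 0.004]
top stock_a 0.74 [226.6 182.8  16.8  31.3] [0.626 0.089 0.036]
top stock_a 0.63 [297.9 189.5  17.7  31. ] [ 0.605 -0.13   0.035]
top bin 0.97 [131.6 246.6  50.8  62.5] [0.431 0.384 0.001]
top bin 0.44 [199.  166.9   8.8   7.1] [0.668 0.168 0.073]
top bearing 0.75 [373.1 211.4  21.2  18.8] [ 0.541 -0.368 -0.001]
top bearing 0.19 [130.3 246.6  50.6  58.2] [0.431 0.384 0.011]
scene rack 0.98 [263.7 225.1 176.4  38.4] [ 0.619  0.007 -0.002]
scene rail 0.82 [261.6 219.5 148.4  12.4] [ 0.648 -0.     0.055]
scene post 0.51 [343.5 220.6  12.2  28.4] [0.677 0.176 0.058]
scene post 0.3 [297.  219.9  16.2  25. ] [0.659 0.076 0.054]
scene stub 0.53 [180.1 230.9  11.4  14.7] [ 0.626 -0.183  0.019]
scene carton 0.8 [226.9 188.6  20.1  32.5] [ 0.526 -0.069  0.034]
scene carton 0.6 [201.7 217.9  21.8  24.1] [ 0.629 -0.13   0.059]
scene stock_a 0.72 [299.5 220.8  14.3  28.9] [0.661 0.082 0.053]
scene stock_a 0.72 [201.4 217.7  24.3  25.4] [ 0.629 -0.131  0.059]
scene bin 0.89 [398.2 148.2  67.1  61.5] [0.429 0.385 0.019]
scene bearing 0.88 [100.9 213.8  31.6  24.6] [ 0.535 -0.373  0.001]
1.05
```

```bash
cat >> h.py <<'E'
def cloud(c,d):
    i=camera_info(c);K=np.array(i['K']);R=np.array(i['R']);t=np.array(i['t'])
    v,u=np.mgrid[0:384,0:512];P=np.stack([(u-K[0,2])/K[0,0]*d,(v-K[1,2])/K[1,1]*d,d],-1)
    return (P-t)@R
def rect(P):
    r=cv2.minAreaRect((P[:,:2]*1000).astype(np.float32));b=cv2.boxPoints(r);c=np.array(r[0])
    e=[b[1]-b[0],b[2]-b[1]];e=max(e,key=np.linalg.norm)
    return np.round(r[0],1),np.round(r[1],1),round(np.degrees(np.arctan2(e[1],e[0])),1)
E
python3 - <<'E'
from h import *
for c in ('top','scene'):
    P=cloud(c,np.load(c+'0.npy')).reshape(-1,3)
    def sel(x0,x1,y0,y1,z0,z1):
        return P[(P[:,0]>x0)&(P[:,0]<x1)&(P[:,1]>y0)&(P[:,1]<y1)&(P[:,2]>z0)&(P[:,2]<z1)]
    q=sel(.45,.575,-.12,-.02,.027,.045);print(c,'carton',len(q),rect(q),np.median(q[:,2]))
    q=sel(.55,.75,-.2,.2,.05,.07);q=q[(abs(q[:,1])<.14)];print('rail',len(q),np.median(q[:,2]),q[:,:2].mean(0))
    f=np.polyfit(q[:,1],q[:,0],1);print(f)
    q=sel(.55,.75,.13,.2,.07,.11);print('post',len(q),q.mean(0) if len(q) else 0,q[:,2].max() if len(q) else 0)
    q=sel(.55,.75,-.22,-.165,.014,.03);print('stub',len(q),q.mean(0))
E
```

```text
top carton 339 (array([523.2, -82.1]), array([ 70.1, 100.4]), np.float32(-0.3)) 0.03361425203932319
rail 449 0.057491459971574864 [ 0.64132944 -0.00136552]
[0.14643952 0.6415294 ]
post 45 [0.66724905 0.17609818 0.08594854] 0.09148031146899316
stub 62 [ 0.6149385  -0.17856988  0.02037569]
scene carton 421 (array([526.7, -71.3]), array([ 61.4, 120.8]), np.float32(-19.4)) 0.03402450635600778
rail 856 0.05735072362793943 [ 6.45837678e-01 -6.29594892e-04]
[0.14897397 0.64593147]
post 96 [0.67316636 0.17519981 0.0840859 ] 0.09147455964523868
stub 108 [ 0.61984089 -0.17906099  0.02023648]
```

```bash
python3 - <<'E'
from h import *
from scipy.spatial.transform import Rotation as Ro
P=cloud('scene',np.load('scene0.npy')).reshape(-1,3)
q=P[(P[:,2]>.1)&(P[:,0]>-.3)&(P[:,0]<1)&(P[:,1]>.2)&(P[:,1]<1)];print('tall',len(q),q.min(0),q.max(0), np.percentile(q,[5,50,95],axis=0))
s=manip.state();p=np.array(s['tool_pos']);R=Ro.from_quat(s['orientation'])
g=np.array([.6635,.1318,.20]);d=(g-p)/24*1000
y=R.as_matrix()[:,1];a=np.degrees(np.arctan2(y[1],y[0]));tz=(a+8.4)/24;print(a,tz)
for k in range(24):
    v=R.inv().apply(d);print(np.round(v,1));R=R*Ro.from_rotvec([0,0,np.radians(tz)])
E
```

```text
tall 4007 [0.04680607 0.53879879 0.10003738] [0.25615853 0.73215967 0.27700141] [[0.09398284 0.5441383  0.10817141]
 [0.19731238 0.6056724  0.16691384]
 [0.24870067 0.68678046 0.23847743]]
76.77873400759505 3.5491139169831274
[-25.7 -17.5   1.2]
[-26.7 -15.9   1.2]
[-27.6 -14.2   1.2]
[-28.4 -12.5   1.2]
[-29.2 -10.7   1.2]
[-29.8  -8.8   1.2]
[-30.3  -7.    1.2]
[-30.6  -5.1   1.2]
[-30.9  -3.2   1.2]
[-31.   -1.3   1.2]
[-31.    0.6   1.2]
[-30.9   2.6   1.2]
[-30.7   4.5   1.2]
[-30.4   6.4   1.2]
[-29.9   8.2   1.2]
[-29.4  10.1   1.2]
[-28.7  11.9   1.2]
[-27.9  13.6   1.2]
[-27.   15.3   1.2]
[-26.   17.    1.2]
[-24.9  18.6   1.2]
[-23.7  20.1   1.2]
[-22.4  21.5   1.2]
[-21.   22.8   1.2]
```

```bash
python3 - <<'E'
from h import *
d=np.load('scene0.npy');p=cv2.imread('pics/scene0.png')
cv2.imwrite('pics/crop.png',cv2.resize(p[0:120,380:512],None,fx=5,fy=5,interpolation=0)[:600])
for u,v in [(440,22),(465,25),(490,40),(465,40),(455,60),(420,40),(415,60),(440,75),(470,12),(475,18),(490,20),(500,45)]: print(u,v,np.round(w('scene',d,u,v),3))
E
```

```text
440 22 [0.11  0.577 0.19 ]
465 25 [0.13  0.643 0.186]
490 40 [0.226 0.671 0.191]
465 40 [0.214 0.606 0.19 ]
455 60 [0.231 0.586 0.141]
420 40 [0.084 0.543 0.122]
415 60 [0.086 0.542 0.055]
440 75 [0.25  0.544 0.11 ]
470 12 [0.165 0.625 0.244]
475 18 [0.101 0.684 0.189]
490 20 [-0.618  1.206 -0.234]
500 45 [-0.708  1.366 -0.428]
```

View pics/crop.png

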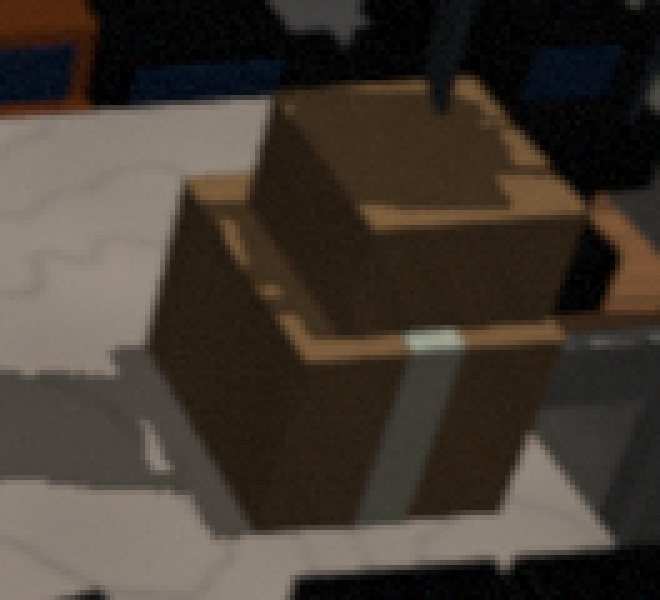

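>>> send_rows:
  plan:
    - [0, 0, -15, 0, 0, 0, 91]
    - [0, 0, -15, 0, 0, 0, 91]
    - [-25.7, -17.5, -10, 0, 0, 3.55, 91]
    - [-26.7, -15.9, 0, 0, 0, 3.55, 91]
    - [-27.6, -14.2, 0, 0, 0, 3.55, 91]
    - [-28.4, -12.5, 0, 0, 0, 3.55, 91]
    - [-29.2, -10.7, 0, 0, 0, 3.55, 0]
    - [-29.8, -8.8, 0, 0, 0, 3.55, 0]

```text
clock: 1.72
tool_pos: [0.2871, 0.5433, 0.27]
orientation: [0.298, 0.955, 0.001, 0.0]
ft_force: [0.4, 0.4, 0.1]
gripper_width: 0.885
```

>>> send_rows:
  plan:
    - [-30.3, -7, 0, 0, 0, 3.55, 0]
    - [-30.6, -5.1, 0, 0, 0, 3.55, 0]
    - [-30.9, -3.2, 0, 0, 0, 3.55, 0]
    - [-31, -1.3, 0, 0, 0, 3.55, 0]
    - [-31, 0.6, 0, 0, 0, 3.55, 0]
    - [-30.9, 2.6, 0, 0, 0, 3.55, 0]
    - [-30.7, 4.5, 0, 0, 0, 3.55, 0]
    - [-30.4, 6.4, 0, 0, 0, 3.55, 0]

```text
clock: 2.38
tool_pos: [0.455, 0.3599, 0.27]
orientation: [0.523, 0.852, 0.001, 0.0]
ft_force: [0.3, 0.9, 0.2]
gripper_width: 0.299
```

>>> send_rows:
  plan:
    - [-29.9, 8.2, 0, 0, 0, 3.55, 0]
    - [-29.4, 10.1, 0, 0, 0, 3.55, 0]
    - [-28.7, 11.9, 5, 0, 0, 3.55, 0]
    - [-27.9, 13.6, 10, 0, 0, 3.55, 0]
    - [-27, 15.3, 10, 0, 0, 3.55, 0]
    - [-26, 17, 10, 0, 0, 3.55, 0]
    - [-24.9, 18.6, 10, 0, 0, 3.55, 0]
    - [-23.7, 20.1, 10, 0, 0, 3.55, 0]

```text
clock: 3.05
tool_pos: [0.6231, 0.1764, 0.2145]
orientation: [0.716, 0.698, 0.001, 0.001]
ft_force: [0.5, -0.1, -0.0]
gripper_width: 0.005
```

```bash
cat >> h.py <<'E'
from scipy.spatial.transform import Rotation as Ro
def st():
    s=manip.state();y=Ro.from_quat(s['orientation']).as_matrix()
    print('t',round(float(s['clock']),2),'tcp',np.round(s['tool_pos'],4),'tooly deg',round(np.degrees(np.arctan2(y[1,1],y[0,1])),2),'zaxis',np.round(y[:,2],3),'F',np.round(s['ft_force'],2),'T',np.round(s['ft_torque'],2),'grip',round(float(s['gripper_width']),3)); return s
def wray(u,v,i=None):
    i=i or camera_info('wrist');K=np.array(i['K']);x=(u-K[0,2])/K[0,0];y=(v-K[1,2])/K[1,1];th=np.hypot(x,y)
    c=np.array([np.sin(th)*x/th,np.sin(th)*y/th,np.cos(th)]) if th>0 else np.array([0,0,1.])
    R=np.array(i['R']);return -R.T@np.array(i['t']),R.T@c
def won(u,v,z,i=None):
    o,r=wray(u,v,i);return o+r*(z-o[2])/r[2]
def wcloud(d,i):
    K=np.array(i['K']);R=np.array(i['R']);t=np.array(i['t'])
    v,u=np.mgrid[0:384,0:512];x=(u-K[0,2])/K[0,0];y=(v-K[1,2])/K[1,1];th=np.hypot(x,y)+1e-9
    P=np.stack([np.tan(th)*x/th,np.tan(th)*y/th,np.ones_like(th)],-1)*d[...,None]
    return (P-t)@R
E
python3 - <<'E'
from h import *
st();i=camera_info('wrist');p,d=read_camera('wrist');save(p,'w1');np.save('w1.npy',d)
import pickle;pickle.dump(i,open('w1.pkl','wb'))
p,d=read_camera('top');save(p,'t1')
E
```

```text
t 3.05 tcp [0.6231 0.1764 0.2145] tooly deg -1.51 zaxis [ 0.002  0.001 -1.   ] F [ 0.53 -0.14 -0.01] T [-0.08  0.05 -0.01] grip 0.005
```

View pics/w1.png

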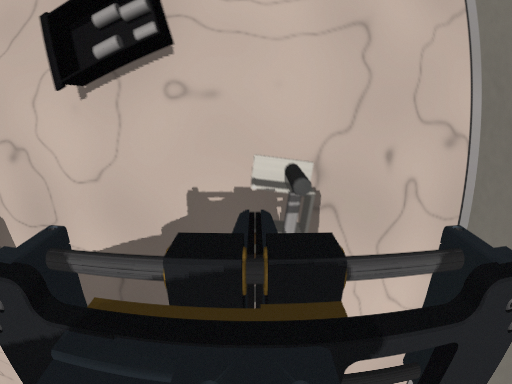

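```bash
python3 - <<'E'
from h import *
import pickle
i=pickle.load(open('w1.pkl','rb'));d=np.load('w1.npy')
P=wcloud(d,i).reshape(-1,3)
def sel(x0,x1,y0,y1,z0,z1):
    return P[(P[:,0]>x0)&(P[:,0]<x1)&(P[:,1]>y0)&(P[:,1]<y1)&(P[:,2]>z0)&(P[:,2]<z1)]
q=sel(.62,.72,.15,.25,.08,.1);print('posttop',len(q),q.mean(0),q.min(0),q.max(0))
q=sel(.6,.72,.1,.17,.05,.07);print('rail',len(q),q.min(0),q.max(0),np.median(q,axis=0))
q=sel(.5,.6,.1,.3,-.02,.02);print('bench',np.median(q[:,2]))
E
```

```text
posttop 293 [0.6677292  0.1800611  0.08683014] [0.6587827  0.17047744 0.08010801] [0.67764398 0.18877362 0.08963197]
rail 520 [0.65237414 0.11550334 0.05044993] [0.67243721 0.16438072 0.0591014 ] [0.66210346 0.14055733 0.05697245]
bench -0.0005454017499267798
```

>>> send_rows:
  plan:
    - [-21, 20, 10, 0, 0, 0, 0]
    - [-21, 20, 20, 0, 0, 0, 0]
    - [0, 0, 25, 0, 0, 3.5, 0]
    - [0, 0, 25, 0, 0, 3.5, 0]
    - [0, 0, 25, 0, 0, 0, 0]
    - [0, 0, 15, 0, 0, 0, 0]
    - [0, 0, 5, 0, 0, 0, 0]
    - [0, 0, 0, 0, 0, 0, 0]

```text
clock: 3.82
tool_pos: [0.6603, 0.135, 0.088]
orientation: [0.756, 0.654, -0.0, -0.0]
ft_force: [0.1, -0.7, 0.5]
gripper_width: 0.001
```

```bash
python3 - <<'E'
from h import *
st();i=camera_info('wrist');p,d=read_camera('wrist');save(p,'w2')
P=wcloud(d,i).reshape(-1,3)
def sel(x0,x1,y0,y1,z0,z1):
    return P[(P[:,0]>x0)&(P[:,0]<x1)&(P[:,1]>y0)&(P[:,1]<y1)&(P[:,2]>z0)&(P[:,2]<z1)]
q=sel(.62,.72,.16,.25,.08,.1);print('posttop',len(q),q.mean(0),q.min(0),q.max(0))
q=sel(.6,.72,.1,.17,.05,.07);print('rail',len(q),q.min(0),q.max(0),np.median(q,axis=0))
p,d=read_camera('scene');save(cv2.resize(p[150:270,150:380],None,fx=3,fy=3),'s2')
E
```

```text
t 3.82 tcp [0.6603 0.135  0.088 ] tooly deg -8.27 zaxis [-0.001 -0.    -1.   ] F [ 0.06 -0.71  0.52] T [-0.13 -0.01  0.  ] grip 0.001
posttop 1043 [0.66858398 0.17958062 0.08709201] [0.65886116 0.16928733 0.08000681] [0.6783459  0.18877031 0.08967878]
rail 579 [0.65530387 0.11185063 0.050493  ] [0.672288   0.16378428 0.05910977] [0.66310902 0.15293752 0.0572456 ]
```

View pics/w2.png

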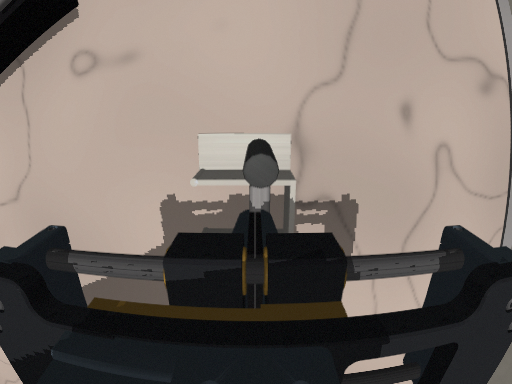

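View pics/s2.png

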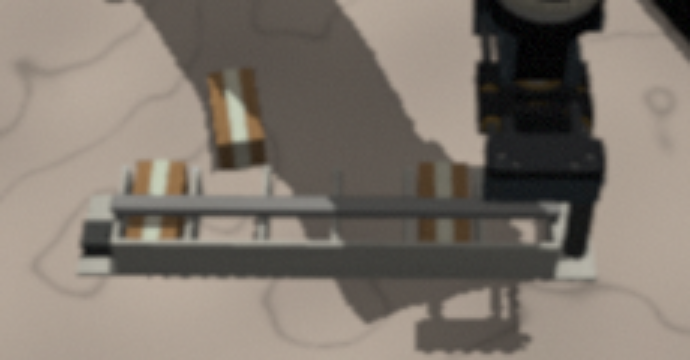

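>>> send_rows:
  plan:
    - [0, 2, 6, 0, 0, 0, 0]
    - [0, 0, 5, 0, 0, 0, 0]
    - [0, 0, 2, 0, 0, 0, 0]
    - [0, 0, 2, 0, 0, 0, 0]
    - [0, 0, 2, 0, 0, 0, 0]
    - [0, 0, 1.5, 0, 0, 0, 0]
    - [0, 0, 1, 0, 0, 0, 0]
    - [0, 0, 0, 0, 0, 0, 0]

```text
clock: 4.58
tool_pos: [0.6625, 0.1343, 0.0685]
orientation: [0.757, 0.654, -0.0, 0.0]
ft_force: [-1.3, -0.9, 3.8]
gripper_width: 0.003
```

```bash
python3 - <<'E'
from h import *
st();i=camera_info('wrist');p,d=read_camera('wrist');save(p,'w3')
P=wcloud(d,i).reshape(-1,3)
q=P[(P[:,0]>.63)&(P[:,0]<.7)&(P[:,1]>.14)&(P[:,1]<.17)&(P[:,2]>.04)&(P[:,2]<.07)];print(len(q),np.median(q[:,2]))
st()
E
```

```text
t 4.58 tcp [0.6625 0.1343 0.0685] tooly deg -8.32 zaxis [-0. -0. -1.] F [-1.29 -0.87  3.84] T [-0.14  0.33 -0.03] grip 0.003
717 0.05369041960138429
t 4.63 tcp [0.6624 0.1343 0.0685] tooly deg -8.33 zaxis [-0. -0. -1.] F [-2.12 -0.14  4.69] T [-0.16  0.47 -0.02] grip 0.007
```

>>> send_rows:
  plan:
    - [-3, 0, 0, 0, 0, 0, 0]
    - [-6, 0, 0, 0, 0, 0, 0]
    - [-6, 0, 0, 0, 0, 0, 0]
    - [-6, 0, 0, 0, 0, 0, 0]
    - [-6, 0, 0, 0, 0, 0, 0]
    - [-6, 0, 0, 0, 0, 0, 0]
    - [-6, 0, 0, 0, 0, 0, 0]
    - [-6, 0, 0, 0, 0, 0, 0]

```text
clock: 5.3
tool_pos: [0.6558, 0.0891, 0.0685]
orientation: [0.757, 0.654, 0.0, -0.0]
ft_force: [0.1, 3.3, 5.1]
gripper_width: 0.003
```

```bash
python3 - <<'E'
from h import *
st();i=camera_info('wrist');p,d=read_camera('wrist');save(p,'w4')
P=wcloud(d,i).reshape(-1,3)
q=P[(P[:,0]>.62)&(P[:,0]<.7)&(P[:,1]>.11)&(P[:,1]<.16)&(P[:,2]>.04)&(P[:,2]<.07)];print(len(q),np.median(q[:,2]));f=np.polyfit(q[:,1],q[:,0],1);print(f,np.polyval(f,[.08]))
E
```

```text
t 5.3 tcp [0.6558 0.0891 0.0685] tooly deg -8.34 zaxis [-0.  0. -1.] F [0.15 3.32 5.08] T [ 0.42 -0.03 -0.01] grip 0.003
2144 0.05333355099258708
[0.19283242 0.63667659] [0.65210319]
```

View pics/w4.png

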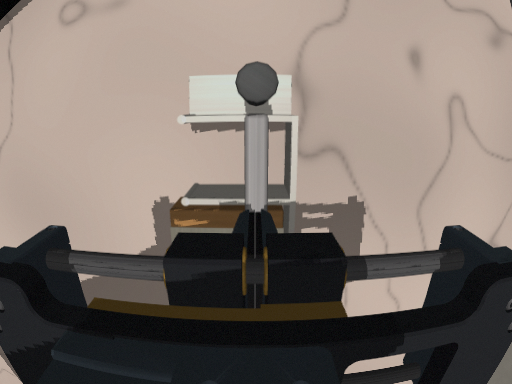

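>>> send_rows:
  plan:
    - [-6, 0, 0, 0, 0, 0, 0]
    - [-6, 0, 0, 0, 0, 0, 0]
    - [-6, 0, 0, 0, 0, 0, 0]
    - [-6, 0, 0, 0, 0, 0, 0]
    - [-6, 0, 0, 0, 0, 0, 0]
    - [-6, 0, 0, 0, 0, 0, 0]
    - [-6, 0, 0, 0, 0, 0, 0]
    - [-6, 0, 0, 0, 0, 0, 0]

```text
clock: 6.02
tool_pos: [0.6489, 0.0417, 0.0684]
orientation: [0.757, 0.654, -0.0, -0.0]
ft_force: [-0.4, 3.1, 4.2]
gripper_width: 0.007
```

>>> send_rows:
  plan:
    - [-6, 0, 0, 0, 0, 0, 0]
    - [-6, 0, 0, 0, 0, 0, 0]
    - [-3, 0, 0, 0, 0, 0, 0]
    - [0, 0, 0, 0, 0, 0, 0]
    - [0, 0, 0, 0, 0, 0, 0]
    - [0, 0, 0, 0, 0, 0, 0]
    - [0, 0, 0, 0, 0, 0, 0]
    - [0, 0, 0, 0, 0, 0, 0]

```text
clock: 6.68
tool_pos: [0.6468, 0.0275, 0.0684]
orientation: [0.756, 0.654, -0.0, 0.0]
ft_force: [-1.0, -2.8, 3.7]
gripper_width: 0.005
```

```bash
python3 - <<'E'
from h import *
s=st();i=camera_info('wrist');p,d=read_camera('wrist');save(p,'w5');np.save('w5.npy',d)
P=wcloud(d,i).reshape(-1,3)
q=P[(P[:,1]>.14)&(P[:,1]<.22)&(P[:,2]>.082)&(P[:,2]<.1)&(P[:,0]>.64)&(P[:,0]<.7)];print('post',q.min(0),q.max(0),q.mean(0))
p0=q.mean(0);print('dist',(np.array(s['tool_pos'])-p0)[:2], np.linalg.norm((np.array(s['tool_pos'])-p0)[:2]))
p,d=read_camera('scene');save(cv2.resize(p[130:270,150:380],None,fx=3,fy=3),'s5')
E
```

```text
t 6.68 tcp [0.6468 0.0275 0.0684] tooly deg -8.31 zaxis [-0. -0. -1.] F [-1.05 -2.83  3.72] T [-0.65  0.15  0.04] grip 0.005Traceback (most recent call last):
  File "<stdin>", line 4, in <module>
    return umr_minimum(a, axis, None, out, keepdims, initial, where)
ValueError: zero-size array to reduction operation minimum which has no identity
```

View pics/w5.png

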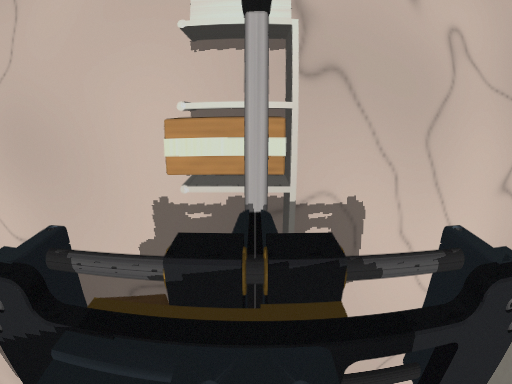

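```bash
python3 - <<'E'
from h import *
i=camera_info('wrist')
pts=[won(u,v,.04,i) for u,v in [(182,23.5),(181,105),(184.5,188)]]
print(np.round(pts,4))
a=np.radians(-8.4);ex=np.array([np.cos(a),np.sin(a)]);ey=np.array([-np.sin(a),np.cos(a)])
tcp=np.array(manip.state()['tool_pos'])[:2]
for p,y in zip(pts,[162,108,54]):
    d=(p[:2]-tcp)*1000;print('rel tcp x,y',d@ex,d@ey,'-> tcp rack y',y-d@ey)
    print('origin est',p[:2]-ey*y/1000)
E
```

```text
[[0.62   0.1677 0.04  ]
 [0.6118 0.1151 0.04  ]
 [0.6041 0.0619 0.04  ]]
rel tcp x,y -46.99682723823241 134.80096567480433 -> tcp rack y 27.19903432519567
origin est [0.59628483 0.00747141]
rel tcp x,y -47.3636635932714 81.51435164058951 -> tcp rack y 26.48564835941049
origin est [0.59602615 0.00823073]
rel tcp x,y -47.203234278174975 27.809436976870796 -> tcp rack y 26.190563023129204
origin est [0.59622796 0.00849922]
```

>>> send_rows:
  plan:
    - [0, 0, -20, 0, 0, 0, 0]
    - [0, 0, -30, 0, 0, 0, 0]
    - [0, 0, -20, 0, 0, 0, 0]
    - [-25, -14, 0, 0, 0, 0, 0]
    - [-35, -20, 0, 0, 0, 0, 0]
    - [-35, -20, 0, 0, 0, 0, 0]
    - [-35, -20, 0, 0, 0, 0, 0]
    - [-35, -20, 0, 0, 0, 0, 0]

```text
clock: 7.4
tool_pos: [0.5283, -0.1228, 0.1381]
orientation: [0.756, 0.654, -0.0, -0.0]
ft_force: [0.2, -0.6, 0.6]
gripper_width: 0.005
```

>>> send_rows:
  plan:
    - [-25, -15, 0, 0, 0, 0, 0]
    - [-17, -5, 0, 0, 0, 0, 30]
    - [0, 0, 0, 0, 0, 0, 30]
    - [0, 0, 0, 0, 0, 0, 30]
    - [0, 0, 0, 0, 0, 0, 30]
    - [0, 0, 0, 0, 0, 0, 30]
    - [0, 0, 0, 0, 0, 0, 30]
    - [0, 0, 0, 0, 0, 0, 30]

```text
clock: 8.07
tool_pos: [0.5043, -0.1602, 0.1383]
orientation: [0.756, 0.654, -0.0, -0.0]
ft_force: [-0.3, -0.5, 0.2]
gripper_width: 0.329
```

```bash
cat >> h.py <<'E'
O=np.array([.5955,.008]);a=np.radians(-8.4);ex=np.array([np.cos(a),np.sin(a)]);ey=np.array([-np.sin(a),np.cos(a)])
def rk(p): d=(np.asarray(p)[...,:2]-O)*1000; return np.stack([d@ex,d@ey],-1)
E
python3 - <<'E'
from h import *
s=st();print('tcp rack',rk(s['tool_pos']));i=camera_info('wrist');p,d=read_camera('wrist');save(p,'w6');np.save('w6.npy',d)
P=wcloud(d,i)
import pickle;pickle.dump(i,open('w6.pkl','wb'))
m=(P[...,2]>.025)&(P[...,2]<.042);r=rk(P);m&=(r[...,0]>-140)&(r[...,0]<-12)&(r[...,1]>-160)&(r[...,1]<0)
n,l,sx,_=cv2.connectedComponentsWithStats(m.astype(np.uint8));
for k in range(1,n):
  if sx[k,4]>100:
    q=np.c_[r[l==k],P[l==k][:,2:]*1000]
    print(sx[k],rect(q/1000),np.median(q,axis=0))
E
```

```text
t 8.07 tcp [ 0.5043 -0.1602  0.1383] tooly deg -8.26 zaxis [-0.  0. -1.] F [-0.34 -0.53  0.22] T [-0.13  0.1  -0.05] grip 0.329
tcp rack [ -65.62622263 -179.72486571]
[ 200   62   96   57 3912] (array([-73.5, -83.8]), array([81. , 38.7]), np.float32(10.2)) [-72.88522789 -83.89888749  33.51676513]
[312 128   5  43 133] (array([ -12.9, -136.2]), array([37.9,  1.8]), np.float32(89.8)) [ -13.07838154 -135.86918434   31.86017559]
```

View pics/w6.png

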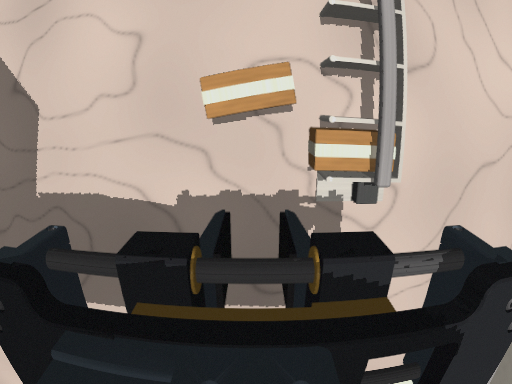

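>>> send_rows:
  plan:
    - [0, -8, 10, 0, 0, 0, 36]
    - [0, 0, 30, 0, 0, 0, 36]
    - [0, 0, 30, 0, 0, 0, 36]
    - [0, 0, 25, 0, 0, 0, 36]
    - [0, 0, 13, 0, 0, 0, 36]
    - [0, 0, 5, 0, 0, 0, 36]
    - [20, 0, 0, 0, 0, 0, 36]
    - [20, 0, 0, 0, 0, 0, 36]

```text
clock: 8.78
tool_pos: [0.5015, -0.12, 0.0251]
orientation: [0.757, 0.653, -0.0, -0.0]
ft_force: [0.9, -0.7, 0.6]
gripper_width: 0.394
```

```bash
cat >> h.py <<'E'
def look(n,ymin=-160,ymax=60,xmax=-12,xmin=-150):
    s=st();print('tcp rack',np.round(rk(s['tool_pos']),1));i=camera_info('wrist');p,d=read_camera('wrist');save(p,n)
    P=wcloud(d,i);m=(P[...,2]>.028)&(P[...,2]<.042);r=rk(P);m&=(r[...,0]>xmin)&(r[...,0]<xmax)&(r[...,1]>ymin)&(r[...,1]<ymax)
    k,l,sx,_=cv2.connectedComponentsWithStats(m.astype(np.uint8))
    for j in range(1,k):
      if sx[j,4]>150:
        q=r[l==j];print(sx[j],rect(q/1000),np.round(np.percentile(q,[1,50,99],axis=0),1).tolist())
E
python3 -c "
from h import *
look('w7')"
```

```text
t 8.78 tcp [ 0.5015 -0.12    0.0251] tooly deg -8.41 zaxis [-0.001  0.    -1.   ] F [ 0.9  -0.74  0.63] T [-0.07  0.09 -0.03] grip 0.394
tcp rack [ -74.3 -140.4]
[  177   102   163    97 11413] (array([-73.1, -83.8]), array([80.9, 38.4]), np.float32(10.2)) [[-112.5, -105.4], [-73.3, -83.0], [-34.1, -61.3]]
[200 219  24  39 269] (array([ -95. , -131.2]), array([ 8.9, 23.9]), np.float32(-63.3)) [[-103.7, -142.4], [-96.4, -123.4], [-93.4, -121.8]]
[286 219  25  39 283] (array([ -56.3, -131.2]), array([24. ,  8.6]), np.float32(63.7)) [[-57.9, -142.0], [-54.7, -123.4], [-47.6, -121.8]]
```

View pics/w7.png

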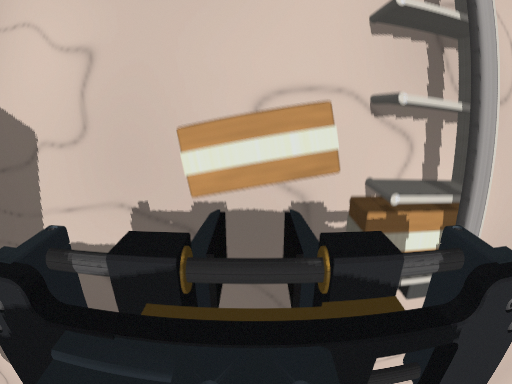

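>>> send_rows:
  plan:
    - [6, 0, 0, 0, 0, 0, 36]
    - [6, 0, 0, 0, 0, 0, 36]
    - [6, 0, 0, 0, 0, 0, 36]
    - [7, 0, 0, 0, 0, 0, 36]
    - [7, 0, 0, 0, 0, 0, 36]
    - [7, 0, 0, 0, 0, 0, 36]
    - [7, 0, 0, 0, 0, 0, 36]
    - [5, 0, 0, 0, 0, 0, 36]

```text
clock: 9.5
tool_pos: [0.5095, -0.0689, 0.0255]
orientation: [0.757, 0.654, 0.0, 0.0]
ft_force: [-0.6, -1.8, 0.6]
gripper_width: 0.392
```

```bash
python3 -c "
from h import *
look('w8')"
```

```text
t 9.5 tcp [ 0.5095 -0.0689  0.0255] tooly deg -8.31 zaxis [ 0. -0. -1.] F [-0.56 -1.79  0.61] T [-0.34  0.12 -0.03] grip 0.392
tcp rack [-73.8 -88.7]
[  185   151   155   107 11139] (array([-71.3, -62.8]), array([81. , 61.4]), np.float32(0.1)) [[-110.3, -79.0], [-71.5, -50.6], [-32.3, -32.5]]
```

View pics/w8.png

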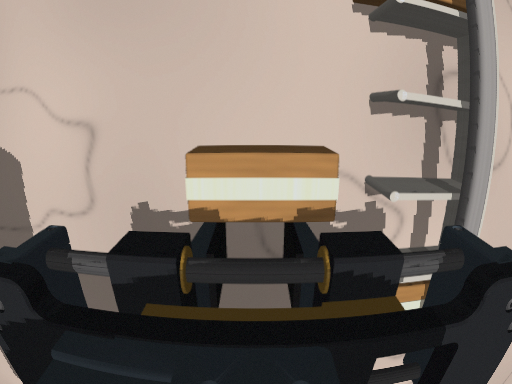

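>>> send_rows:
  plan:
    - [5, 0, 0, 0, 0, 0, 36]
    - [7, 0, 0, 0, 0, 0, 36]
    - [8, 0, 0, 0, 0, 0, 36]
    - [8, 0, 0, 0, 0, 0, 36]
    - [8, 0, 0, 0, 0, 0, 36]
    - [8, 0, 0, 0, 0, 0, 36]
    - [8, 0, 0, 0, 0, 0, 36]
    - [7, 0, 0, 0, 0, 0, 36]

```text
clock: 10.22
tool_pos: [0.5179, -0.0103, 0.0254]
orientation: [0.756, 0.654, -0.0, -0.0]
ft_force: [-0.6, -2.9, -0.0]
gripper_width: 0.398
```

>>> send_rows:
  plan:
    - [6, 0, 0, 0, 0, 0, 36]
    - [4, 0, 0, 0, 0, 0, 36]
    - [3, 0, 0, 0, 0, 0, 36]
    - [2, 0, 0, 0, 0, 0, 36]
    - [0, 0, 0, 0, 0, 0, 36]
    - [0, 0, 0, 0, 0, 0, 36]
    - [0, 0, 0, 0, 0, 0, 36]
    - [0, 0, 0, 0, 0, 0, 36]

```text
clock: 10.88
tool_pos: [0.52, 0.0034, 0.0254]
orientation: [0.757, 0.654, -0.0, -0.0]
ft_force: [-0.1, 0.0, -0.5]
gripper_width: 0.391
```

```bash
python3 -c "
from h import *
look('w9')
i=camera_info('wrist')
for u,v in [(0,0)]: pass"
```

```text
t 10.88 tcp [0.52   0.0034 0.0254] tooly deg -8.34 zaxis [-0.  0. -1.] F [-0.07  0.04 -0.49] T [-0.11  0.08  0.03] grip 0.391
tcp rack [-74.1 -15.6]
[  185   150   155   108 11202] (array([-71.3,  11.2]), array([81.5, 60.8]), np.float32(0.0)) [[-110.4, -5.4], [-71.6, 23.0], [-32.4, 41.2]]
```

View pics/w9.png

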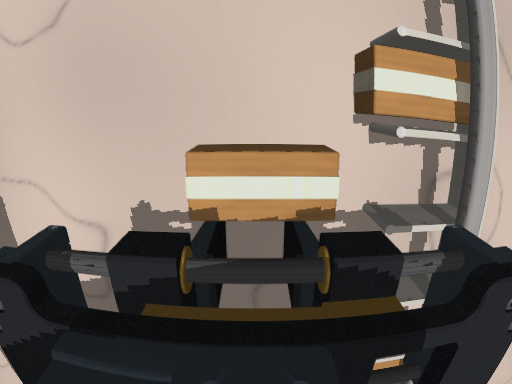

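```bash
python3 -c "
from h import *
i=camera_info('wrist')
for u,v,z in [(402,132,.04),(402,213,.04),(371,130,0),(364,208,0),(402,33,.04),(338,153,.034),(338,206,.034),(187,152,.034),(336,220,.0)]: print(u,v,np.round(rk(won(u,v,z,i)),1))
p=cv2.imread('pics/w9.png');cv2.imwrite('pics/c9.png',cv2.resize(p[100:280,180:480],None,fx=2.5,fy=2.5))
"
```

```text
402 132 [ 0.6 53.8]
402 213 [6.1 9.6]
371 130 [-1.  51.7]
364 208 [-1.4 -0.7]
402 33 [  0.  106.2]
338 153 [-32.6  40.8]
338 206 [-30.5  12.2]
187 152 [-109.7   41. ]
336 220 [-20.7  -9. ]
```

View pics/c9.png

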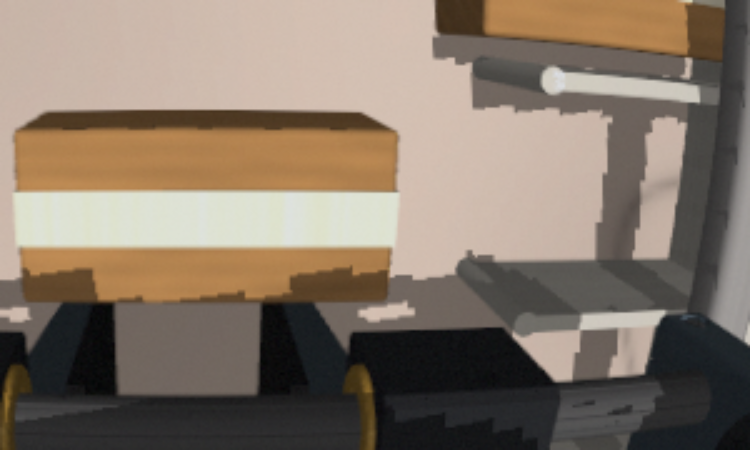

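>>> send_rows:
  plan:
    - [1, 0, 0, 0, 0, 0, 36]
    - [2, 0, 0, 0, 0, 0, 36]
    - [1.5, 0, 0, 0, 0, 0, 36]
    - [0.5, 0, 0, 0, 0, 0, 36]
    - [0, 0, 0, 0, 0, 0, 36]
    - [-10, 0, 0, 0, 0, 0, 36]
    - [-20, 0, 0, 0, 0, 0, 36]
    - [-25, 0, 0, 0, 0, 0, 36]

```text
clock: 11.6
tool_pos: [0.5127, -0.0463, 0.0255]
orientation: [0.756, 0.655, 0.0, 0.0]
ft_force: [0.5, 0.0, -0.1]
gripper_width: 0.396
```

```bash
python3 -c "
from h import *
look('w10')"
```

```text
t 11.6 tcp [ 0.5127 -0.0463  0.0255] tooly deg -8.22 zaxis [ 0.  0. -1.] F [ 0.55  0.01 -0.09] T [-0.09 -0.01  0.03] grip 0.396
tcp rack [-74.  -65.8]
[  182    43   162    76 11585] (array([-71.4,  27.2]), array([81. , 38.4]), np.float32(0.0)) [[-110.4, 8.5], [-71.9, 26.6], [-32.4, 45.2]]
[199 219  25  39 274] (array([-94.8, -56.5]), array([ 9.1, 23.9]), np.float32(-62.4)) [[-103.5, -67.7], [-96.1, -48.9], [-93.1, -47.2]]
[286 219  25  39 271] (array([-56. , -56.5]), array([23.8,  8.9]), np.float32(63.1)) [[-57.5, -67.6], [-54.7, -48.8], [-47.3, -47.0]]
```

View pics/w10.png

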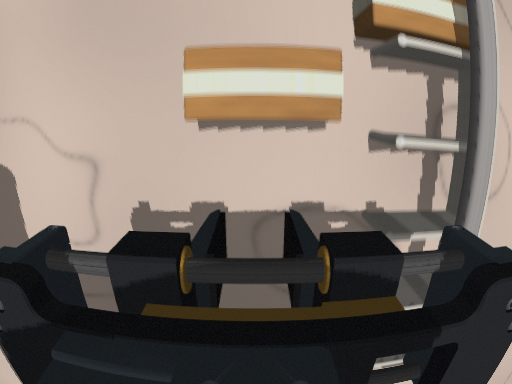

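>>> send_rows:
  plan:
    - [0, -20, 0, 0, 0, 0, 0]
    - [0, -27, 0, 0, 0, 0, 0]
    - [0, -27, 0, 0, 0, 0, 0]
    - [15, 0, 0, 0, 0, 0, 0]
    - [26, 0, 0, 0, 0, 0, 0]
    - [26, 0, 0, 0, 0, 0, 0]
    - [20, 0, 0, 0, 0, 0, 0]
    - [5.5, 0, 0, 0, 0, 0, 0]

```text
clock: 12.32
tool_pos: [0.4534, 0.0578, 0.0256]
orientation: [0.756, 0.654, 0.0, 0.0]
ft_force: [-0.2, -1.0, 0.3]
gripper_width: 0.001
```

```bash
python3 -c "
from h import *
look('w11')
p,d=read_camera('top');cv2.imwrite('pics/t11.png',cv2.resize(p[130:290,180:400,::-1],None,fx=3,fy=3))"
```

```text
t 12.32 tcp [0.4534 0.0578 0.0256] tooly deg -8.25 zaxis [ 0.001  0.    -1.   ] F [-0.16 -1.02  0.3 ] T [-0.1   0.05 -0.02] grip 0.001
tcp rack [-147.9   28.5]
[ 321  217  122   39 3691] (array([-71.3,  35.9]), array([21.8, 80.6]), np.float32(-0.2)) [[-110.5, 25.9], [-72.6, 38.0], [-32.7, 46.4]]
[256 219  21  14 189] (array([-143.4,   46.4]), array([10.3,  2.8]), np.float32(12.5)) [[-148.4, 44.8], [-143.8, 46.7], [-138.6, 47.3]]
```

View pics/w11.png

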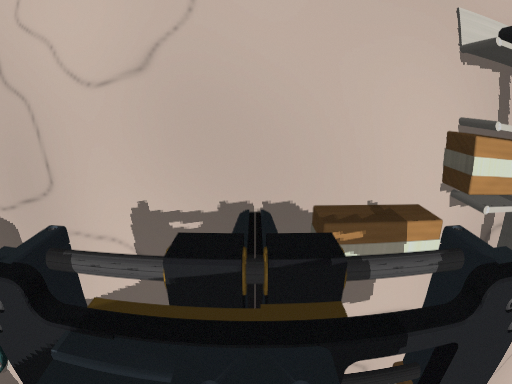

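View pics/t11.png

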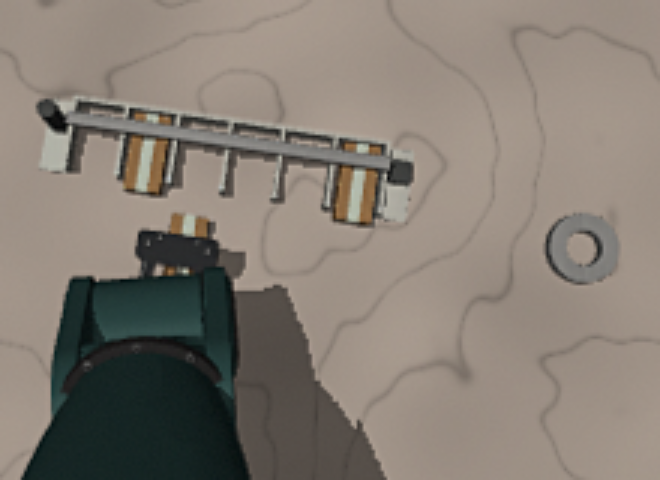

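>>> send_rows:
  plan:
    - [-1.2, 5, 0, 0, 0, 0, 0]
    - [0, 7, 0, 0, 0, 0, 0]
    - [0, 7, 0, 0, 0, 0, 0]
    - [0, 7, 0, 0, 0, 0, 0]
    - [0, 7, 0, 0, 0, 0, 0]
    - [0, 6, 0, 0, 0, 0, 0]
    - [0, 5, 0, 0, 0, 0, 0]
    - [0, 3, 0, 0, 0, 0, 0]

```text
clock: 13.08
tool_pos: [0.5, 0.0482, 0.0254]
orientation: [0.757, 0.654, 0.0, 0.0]
ft_force: [-1.7, -0.3, 1.2]
gripper_width: 0.001
```

```bash
python3 -c "
from h import *
look('w12',ymin=10,ymax=52,xmax=60)"
```

```text
t 13.08 tcp [0.5    0.0482 0.0254] tooly deg -8.33 zaxis [ 0.  0. -1.] F [-1.69 -0.29  1.2 ] T [-0.02  0.32  0.05] grip 0.001
tcp rack [-100.4   25.8]
[ 256  213  152   43 4054] (array([-55.8,  34.9]), array([90.3, 25. ]), np.float32(0.0)) [[-99.3, 23.5], [-44.3, 40.4], [-12.1, 47.1]]
[233 219  21  13 192] (array([-107.4,   43.8]), array([ 3. , 10.3]), np.float32(-15.4)) [[-112.4, 42.2], [-107.2, 44.0], [-102.5, 44.7]]
```

View pics/w12.png

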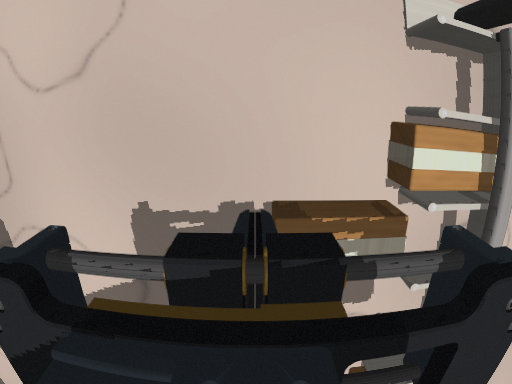

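>>> send_rows:
  plan:
    - [0, 4, 0, 0, 0, 0, 0]
    - [0, 6, 0, 0, 0, 0, 0]
    - [0, 6, 0, 0, 0, 0, 0]
    - [0, 6, 0, 0, 0, 0, 0]
    - [0, 6, 0, 0, 0, 0, 0]
    - [0, 5, 0, 0, 0, 0, 0]
    - [0, 4, 0, 0, 0, 0, 0]
    - [0, 3, 0, 0, 0, 0, 0]

```text
clock: 13.8
tool_pos: [0.5394, 0.0425, 0.0254]
orientation: [0.757, 0.654, 0.0, 0.0]
ft_force: [-1.1, 0.2, 1.4]
gripper_width: 0.003
```

```bash
python3 -c "
from h import *
look('w13',ymin=10,ymax=52,xmax=60)"
```

```text
t 13.8 tcp [0.5394 0.0425 0.0254] tooly deg -8.33 zaxis [ 0. -0. -1.] F [-1.13  0.17  1.35] T [-0.08  0.33  0.  ] grip 0.003
tcp rack [-60.6  25.9]
[ 256  212  152   44 4059] (array([-15.8,  37.2]), array([90.7, 29.3]), np.float32(0.2)) [[-59.0, 23.5], [-4.5, 40.6], [27.8, 47.3]]
[233 219  21  14 187] (array([-67.7,  43.6]), array([ 2.8, 10.3]), np.float32(-14.0)) [[-72.7, 42.2], [-67.3, 44.1], [-62.7, 44.6]]
```

View pics/w13.png

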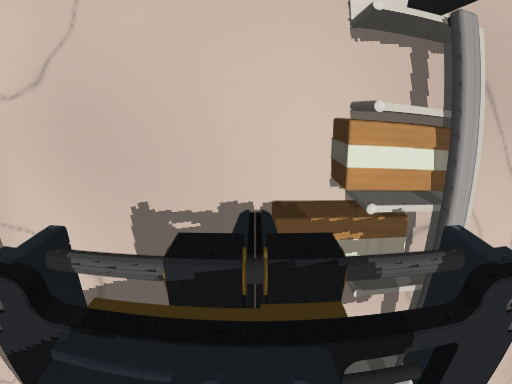

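>>> send_rows:
  plan:
    - [0, 4, 0, 0, 0, 0, 0]
    - [0, 6, 0, 0, 0, 0, 0]
    - [0, 6, 0, 0, 0, 0, 0]
    - [0, 6, 0, 0, 0, 0, 0]
    - [0, 6, 0, 0, 0, 0, 0]
    - [0, 5, 0, 0, 0, 0, 0]
    - [0, 3, 0, 0, 0, 0, 0]
    - [0, 2, 0, 0, 0, 0, 0]

```text
clock: 14.52
tool_pos: [0.5769, 0.037, 0.0254]
orientation: [0.757, 0.654, 0.0, -0.0]
ft_force: [-2.6, 0.1, 2.2]
gripper_width: 0.006
```

>>> send_rows:
  plan:
    - [0, 1, 0, 0, 0, 0, 0]
    - [0, 1, 0, 0, 0, 0, 0]
    - [0, 1, 0, 0, 0, 0, 0]
    - [0, 1, 0, 0, 0, 0, 0]
    - [0, 0.5, 0, 0, 0, 0, 0]
    - [0, 0.5, 0, 0, 0, 0, 0]
    - [0, 0, 0, 0, 0, 0, 0]
    - [0, 0, 0, 0, 0, 0, 0]

```text
clock: 15.18
tool_pos: [0.5793, 0.0366, 0.0251]
orientation: [0.757, 0.654, -0.002, -0.001]
ft_force: [-12.8, 2.6, 10.7]
gripper_width: 0.009
```

```bash
python3 -c "
from h import *
look('w14',ymin=10,ymax=52,xmax=60)"
```

```text
t 15.18 tcp [0.5793 0.0366 0.0251] tooly deg -8.32 zaxis [-0.004  0.    -1.   ] F [-12.78   2.62  10.71] T [0.41 2.07 0.  ] grip 0.009
tcp rack [-20.2  25.9]
[ 256  212  121   44 2795] (array([14.1, 37.6]), array([28.8, 69.5]), np.float32(-0.1)) [[-19.6, 24.2], [25.3, 42.1], [46.5, 51.5]]
[233 219  21  14 193] (array([-27.2,  43.8]), array([ 2.8, 10.3]), np.float32(-12.5)) [[-32.2, 42.2], [-27.0, 44.1], [-22.2, 44.7]]
```

View pics/w14.png

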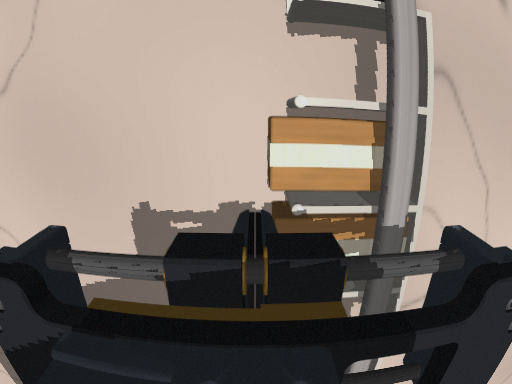

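>>> send_rows:
  plan:
    - [0, -2, 0, 0, 0, 0, 0]
    - [0, -6, 0, 0, 0, 0, 0]
    - [0, -15, 0, 0, 0, 0, 0]
    - [0, -25, 0, 0, 0, 0, 0]
    - [-30, -25, 0, 0, 0, 0, 0]
    - [-40, 0, 0, 0, 0, 0, 0]
    - [-40, 0, 0, 0, 0, 0, 0]
    - [0, 0, 0, 0, 0, 0, 0]

```text
clock: 15.9
tool_pos: [0.4923, -0.0663, 0.0257]
orientation: [0.758, 0.653, 0.0, 0.0]
ft_force: [0.1, 1.4, -0.1]
gripper_width: 0.006
```

```bash
python3 -c "
from h import *
look('w15',ymin=-20,ymax=120,xmax=60,xmin=-60)
p,d=read_camera('scene');cv2.imwrite('pics/s15.png',cv2.resize(p[150:270,150:380,::-1],None,fx=3,fy=3))"
```

```text
t 15.9 tcp [ 0.4923 -0.0663  0.0257] tooly deg -8.51 zaxis [ 0.001 -0.001 -1.   ] F [ 0.12  1.44 -0.09] T [-0.07 -0.02  0.  ] grip 0.006
tcp rack [-91.3 -88.6]
[ 411    0   78   34 1523] (array([26.3, 60.8]), array([61. , 21.5]), np.float32(2.3)) [[-3.0, 50.9], [27.9, 53.9], [54.1, 70.8]]
[ 400   16   91   81 5482] (array([22.7, 27.7]), array([69.8, 38.4]), np.float32(0.3)) [[-11.4, 8.9], [15.2, 26.7], [52.7, 46.0]]
[414  93  76  21 647] (array([26. ,  0.3]), array([59.4,  6.3]), np.float32(1.0)) [[-3.1, -2.8], [15.0, -0.5], [48.1, 2.3]]
```

View pics/w15.png

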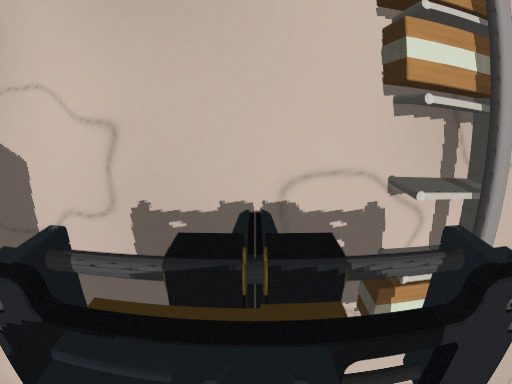

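View pics/s15.png

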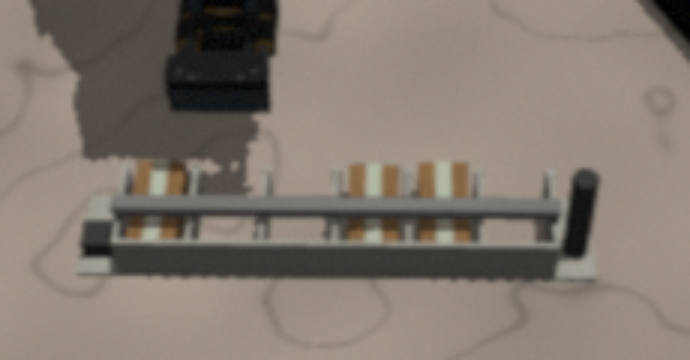

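>>> send_rows:
  plan:
    - [0, -5, -20, 0, 0, 0, 0]
    - [0, 0, -35, 0, 0, 0, 0]
    - [0, 0, -35, 0, 0, 0, 0]
    - [0, 0, -35, 0, 0, 0, 0]
    - [0, 0, -35, 0, 0, 0, 0]
    - [0, 0, -20, 0, 0, 0, 0]
    - [0, 0, 0, 0, 0, 0, 0]
    - [0, 0, 0, 0, 0, 0, 0]

```text
clock: 16.67
tool_pos: [0.489, -0.0603, 0.2064]
orientation: [0.756, 0.654, 0.001, 0.001]
ft_force: [-0.0, -0.1, -0.9]
gripper_width: -0.001
```

```bash
python3 -c "
from h import *
look('w16',ymin=-170,ymax=120,xmax=60,xmin=-60)
p,d=read_camera('wrist');i=camera_info('wrist')
P=wcloud(d,i);r=rk(P)
for n,y in (('loose',27),('a',81)):
  m=(P[...,2]>.031)&(P[...,2]<.037)&(abs(r[...,1]-y)<15)&(r[...,0]<40)&(r[...,0]>-40);q=r[m];print(n,m.sum(),np.percentile(q[:,0],[0,1,3,10]))
cv2.imwrite('pics/c16.png',cv2.resize(p[0:220,230:500,::-1],None,fx=2.7,fy=2.7))
p,d=read_camera('top');cv2.imwrite('pics/t16.png',cv2.resize(p[130:290,100:400,::-1],None,fx=2.5,fy=2.5))"
```

```text
t 16.67 tcp [ 0.489  -0.0603  0.2064] tooly deg -8.25 zaxis [ 0.003 -0.    -1.   ] F [-0.02 -0.13 -0.9 ] T [-0.1   0.04 -0.02] grip -0.001
tcp rack [-95.4 -83.1]
[337  13  42  12 257] (array([ 22.2, 108. ]), array([51. ,  6.1]), np.float32(1.2)) [[-2.8, 104.8], [19.8, 106.5], [46.6, 110.3]]
[ 328   23   52   37 1608] (array([16.4, 80.6]), array([38.3, 62.2]), np.float32(-0.2)) [[-14.0, 61.8], [14.7, 79.9], [46.0, 99.1]]
[338  58  42  10 211] (array([21.9, 54. ]), array([50.4,  6.1]), np.float32(0.8)) [[-3.0, 50.9], [19.5, 53.0], [44.7, 56.3]]
[ 330   67   50   36 1565] (array([17.9, 28. ]), array([59.2, 37.9]), np.float32(0.2)) [[-11.2, 9.5], [15.9, 27.9], [45.8, 46.5]]
[337 106  42   7 157] (array([20.3, -0. ]), array([47.9,  4.7]), np.float32(0.7)) [[-3.4, -2.6], [16.4, -0.2], [43.9, 2.0]]
[336 152  40   7 193] (array([ 22.3, -53.4]), array([51.6,  5.4]), np.float32(1.7)) [[-3.3, -56.7], [17.9, -53.0], [44.9, -51.3]]
[332 196  40   8 233] (array([  22.3, -106.9]), array([51.1,  5.9]), np.float32(1.2)) [[-3.1, -110.0], [18.7, -106.2], [45.7, -104.5]]
[ 322  206   49   30 1318] (array([  17. , -135.8]), array([37.6, 61.1]), np.float32(-1.0)) [[-12.9, -153.9], [16.2, -133.9], [46.2, -117.2]]
[335 237  32   8 200] (array([  26.8, -161.8]), array([ 5.6, 42.6]), np.float32(-1.3)) [[5.9, -164.5], [25.4, -160.4], [46.0, -159.1]]
loose 1096 [-12.36715993 -11.47608204 -10.49727917  -7.04501582]
a 1098 [-15.66220643 -14.57938331 -13.5647515   -9.95323124]
```

View pics/c16.png

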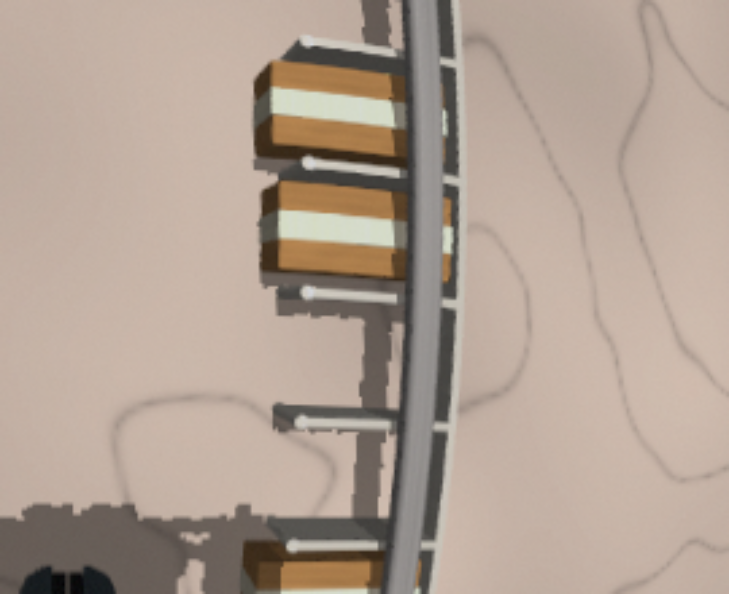

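View pics/t16.png

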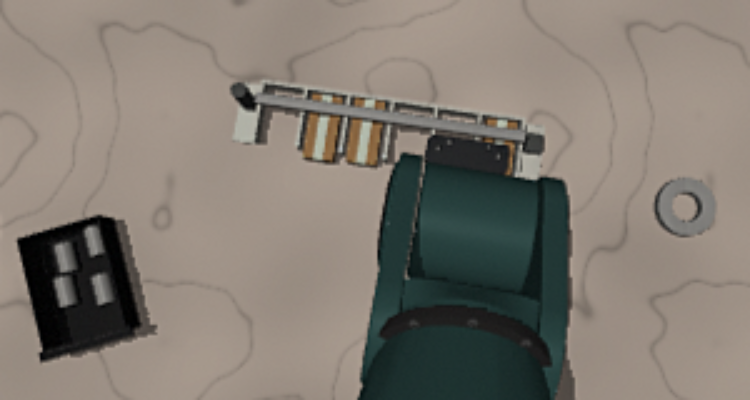

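```bash
python3 -c "
from h import *
st();print(workorder.hand_in())"
```

```text
t 16.82 tcp [ 0.4876 -0.0606  0.2041] tooly deg -8.28 zaxis [-0.002  0.    -1.   ] F [ 0.27 -0.02 -0.92] T [-0.06  0.05  0.01] grip 0.006
the job is handed in; nothing more can be done
None
```

The loose carton is fully home in the third gap from the post, and I handed the job in at about 17 s of the 61 s allowed.

- **Rail:** with the fingers closed, I touched the rail over the first gap at the post end (rack y = +135 mm). I then slid to about rack y = +27 mm, over the third gap. Each force reading taken during the slide was about 4–5 N, with the rail held about 4 mm down.
- **Carton:** I pushed it sideways about 110 mm with both fingers on its long side, which also squared it to the rack. I then pushed it end first into the gap with closed fingers until the force rose to about 13 N along the push and it stopped.
- **Carton position:** the last wrist view shows it centred in the gap (y about 27–28 mm), square to the rack, with its near end about 8 mm out of the mouth. That matches fully home.
- **Clearance:** the arm finished raised, with the tool about 0.2 m above the bench and touching nothing.

Three readings did not fit perfectly:
- My estimated rack frame is about 3 mm off along x, so I judged depth against the divider fronts instead.
- At the final stop the force sensor also showed about 11 N upward. I backed off straight away, and the view afterwards showed no tipping.
- Stock carton A stands about 3 mm further out than the pushed carton. I never touched it and did not measure its depth at the start. In the pictures the stock cartons, bin and bearing ring look unmoved.

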